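# Hitch the board-holder head onto its ball stand and latch it

## Task

Pick up the circuit-board holder by its orange handle and lower its socket gently onto the brass ball of the blue stand, with its tongue lying along the stand's metal plate, until it sits flat and fully home on the plate. Then press the red latch lever all the way down so that the holder is locked on the ball, let go and move clear. Never drop it or force it (the stand must not feel more than 40 N), and leave everything else on the bench where it is.

Things in the scene. Friction and masses are not known exactly. Their poses are not given: they have to be found in the camera images.
- stand: Fixed blue base, 110 mm wide, 16 high (x -83 to 147), with a ball mount. Origin: on the table under the NOMINAL ball axis; z up; x along the base and the metal plate above it. The mount was clamped by hand in a slot: the TRUE ball axis lies at y = 0 but anywhere from x = -18 to +18, and the plate's top anywhere from 52 to 77 above the table. Neither is measured; the clamps hold.
- nominal (a point): (Sizes in mm.) Point on the stand 52 above its origin, same axes: fixed to the base, NOT to the ball: nominal axis, lowest plate height. The plate, 62 wide, runs from x = -29 to +107 of the true ball axis. It rides on a stiff spring (1 per 25 N). On it stands a neck of 12 diameter with a brass ball of 28 diameter: its centre 26, its top 40 above the plate. Fully home, the holder's flat underside lies on the plate.
- head: Board holder, upright on the table at first, about 0.45 kg. Origin: centre of the socket's open mouth, on the flat underside; z up; x from the socket along the tongue. Grey housing 48 x 48 mm, 48 high; orange handle on top; green board in a clamp at -x (to x = -105, 74 wide, z 19 to 36); grey tongue at +x (to x = 98, 44 wide, 20 high) with the red lever above it. Pose unknown while held.
- socket (a point): The holder's origin again, same axes. The cavity above it is square, 31 mm wide (1.5 clearance to the ball each side), 42 deep, with a 12 wide latch slot in its +x wall. Its mouth flares from 31 (14 up) to 43 at the underside, so a ball up to 7 off centre enters and pushes sideways; farther off, the rim lands on its dome. Home: x along the stand's x (within about 10 degrees), tongue over the plate's long side.
- grip (a point): Centre of the orange handle: 30 mm along x, 24 wide along y (grip it across y), 40 high, 68 straight above the socket point. Same axes as the holder.
- pad (a point): Centre of the upper face of the red lever's end pad (24 mm long, 26 wide, 6 thick). Hinge: along the holder's y at x = 32, z = 34 in the holder's frame; pad centre 59 from it. The lever between is 12 wide, 6 thick. Raised it climbs away from the handle at 40 degrees (pad centre at about x = 75, z = 74 in the holder's frame); all the way down it is level (x = 91, z = 37).
- latch (a joint): Lever angle: 0 raised (0 to 0.1 at the start), 0.70 all the way down at its stop. Stiff: about 6 N at 42 mm from the hinge; it stays where it is left. Its hook swings in under the ball: if the holder is more than about 4 mm off home the hook meets the ball and the lever stops short.
- spool: Bystander: aluminium solder spool, 52 mm diameter, 40 mm high; origin under its centre.
- fluxpot: Bystander: small jar with yellow cap, 44 mm diameter, 45 mm high; origin under its centre.
- heatsink: Bystander: finned aluminium heat sink, 45 x 40 x 25 mm; origin under its centre.
- meter: Bystander: teal hand multimeter lying flat, 170 x 82 x 44 mm; origin under its centre.
- tray: Bystander: blue divided parts tray, 160 x 120 x 35 mm; origin under its centre.
- tweezers: Bystander: steel tweezers lying flat, about 130 mm long, 8 mm high; origin under the middle.
- driver: Bystander: screwdriver with a yellow handle lying flat, 170 mm long; origin under the middle.

How it is judged:
On the way, in this order (a step that is already met when the one before it is completed fails the run):
1. the holder's socket is over the ball, upright and along the plate, resting on the stand, with the lever still raised (horizontal distance between socket and stand below 0.023 m and height (world z) of socket between 0.048 and 0.081 m and angle between socket's own z axis and vertical below 0.05 rad and angle between the x axis of socket and the x axis of stand, either way round below 0.2 rad and x of pad in the frame of stand above 0.04 m and contact force between head and stand above 1.5 N and value of joint latch below 0.25 rad), for 0.2 s.
2. the latch lever is pressed all the way down, the holder still seated (horizontal distance between socket and stand below 0.023 m and height (world z) of socket between 0.048 and 0.081 m and angle between socket's own z axis and vertical below 0.05 rad and angle between the x axis of socket and the x axis of stand, either way round below 0.2 rad and x of pad in the frame of stand above 0.04 m and contact force between head and stand above 1.5 N and value of joint latch above 0.64 rad), for 0.2 s.
At the end, for the whole second after the job is handed in: The holder rests on the stand's ball: socket within 23 mm of the stand's origin in plan, underside 48 to 81 mm up, tilt under 0.05 rad, its x within 0.2 rad of the stand's x, tongue over the plate, touching the stand, at rest, and the latch beyond 0.64 rad (all of step 2 and linear speed of head below 0.02 m/s).
It fails at once if the holder is dropped on the stand (falls at more than 0.12 m/s, not held, over the stand) (linear speed of head above 0.12 m/s and contact force between the fingers and head below 0.3 N and horizontal distance between socket and stand below 0.05 m and height (world z) of socket above 0.048 m).
It fails at once if the holder (or its lever) is pressed on the stand with more than 40 N (contact force between head and stand above 40 N).
It fails at once if the lever is pressed down off the stand (value of joint latch above 0.4 rad and height (world z) of socket below 0.05 m).
It fails at once if the robot itself presses on the stand with more than 40 N (contact force between stand and the arm above 40 N).
It fails at once if a bystander is moved more than 20 mm (distance of any of spool, fluxpot, heatsink, meter, tray, tweezers, driver from where it was at the start of the episode above 0.02 m).
It also fails if it takes over 72 s, if anything falls off the work surface, if the arm or the gripper's body presses on something with over 40 N, if the wrist force passes 120 N, or if a joint passes its speed limit or range.

## Robot

A 6-joint arm with a two-finger parallel gripper is mounted at the origin on the work surface. World frame = base frame: x ahead of the robot, y to its left, z up, the work surface at z = 0. Lengths are in m, angles in rad, forces in N, time in s.
With the tool pointing down it reaches from about 0.375 to 0.975 m from the base axis. Payload 3.8 kg.
Tool frame: the origin (TCP) lies midway between the tips of the shut fingers; the grasp point (between the pads) lies 19 mm behind it (bot.grip_point_offset is the z of the grasp point in the tool frame, in m); z points along the fingers, y is the line along which they close (so a half turn about z gives the same grasp; the last joint's range is limited). The gripper opens to 85 mm and grips with 20 to 120 N. Pads are 22 mm wide; open, the fingers measure 114 mm over their backs; the gripper's body (76 mm by 85 mm) begins 54 mm behind the grasp point. The pads swing forward as they close: fully open they stand 13 mm farther back than shut.
Start: joints at [-1.335, 0.264, 1.604, -0, 1.274, -0.037], TCP at [0.182, -0.65, 0.207] pointing down, gripper open.
Joint ranges: [-2.63, 2.63], [-0.94, 2.18], [0.31, 2.57], [-1.31, 4.45], [0, 2.66], [-2.55, 2.55]. Speed limits (rad/s): [2.57, 2.57, 3.14, 3.14, 3.14, 3.14].

## Interface

Orientations are given as a rotation vector (axis times angle).
In Python, from workcell import sensors, optics, order, bot gives the robot as it stands.
- The arm moves only by the tool play_rows, never from a script. Its argument "commands" is a list of rows, each a list of 6 numbers: the shift along the tool's x, y, z in cm, then the turn, a rotation vector about the tool's x, y, z in rad. In form: [[dx, dy, dz, wx, wy, wz], ...]. A call has 1 to 5 rows; each row shifts and turns the commanded pose from where the row before left it, along the tool's axes as they then stand; what a row does not reach is not made up. A row lasts 1/12 s, in which the tool goes at most 41.7 mm and 7.16 degrees, less where a joint would pass 70% of its speed; a pose out of reach is approached as far as the arm can. A call with a gripper value outside its range is refused whole. "grip" is the closure, from 0 (fully open) to 1 (shut), set as the call begins (left out, the last holds). The fingers move at their own pace and stop on an object; "force" is the grip in N (left out, the last holds). Time passes only in rows, so rows that do not move let the fingers close. It gives the time, the measured TCP pose, the force, the opening and the grip force at its end, in the units of the state.
- sensors.read_state(): the state, without advancing time (a new reading comes with each control period).
- optics.read_camera(name): name is "scene" or "top" or "wrist"; returns the picture (400x640x3 uint8, red, green, blue); there is no depth.
- optics.camera_info(name): a dict with "mtx" (3x3 intrinsics, pixels), "R" (3x3) and "t" (3): a world point X has camera coordinates R X + t. Camera axes: x right, y down, z forward; pixel columns grow to the right and rows downward; lengths in m; the calibration is good to about 2 mm. The wrist camera is an equidistant fisheye: a pixel r from the principal point sees the ray r / f radians off the axis. A picture is of the moment at which its call begins: read the wrist's pose just before it. camera_info takes no time and is no camera call; for the wrist camera it gives the pose at the moment of the call.
- order.finish_job(): hands the job in; it is judged then, once.
The state is a dict: "time": time; "q": joint angles; "joint_vel": joint speeds; "joint_torque": joint torques, N m; "tool_pos": TCP position; "tcp_rot": TCP orientation; "wrist_force": force on the tool from outside, world axes, zero at the start; "torque": the same for the moment, N m; "width": opening from 0.0 (shut) to 1.0 (fully open); "grip_force": force on a finger pad.
Only numpy, scipy, OpenCV 4.12 (cv2) and the standard library are available. Lean on these libraries where they do the work, as an engineer would, in place of code of your own. Each camera call takes 0.05 s, during which the arm holds its last target. There are 200 camera calls.

## Working session

There is one attempt and no reset: what is moved stays moved. The work goes in short steps, Python scripts to look and compute and a tool call to move; the robot and the scene stay as the last step left them, time stands still between calls to the robot, and variables do not carry over. Pictures are saved under pics/ and viewed, at most 10 in all, crops included, and the job is handed in when it is done.

Besides the shell and the picture viewer there is one more tool, called after "Request:" as name(argument=value, ...) on one line, values as JSON. play_rows: Moves the arm, as the interface text tells. Its arguments: {"type":"object","properties":{"commands":{"type":"array","items":{"type":"array","items":{"type":"number"}}},"grip":{"type":"number"},"force":{"type":"number"}},"required":["commands"]}

```bash
mkdir -p pics; cat > h.py <<'E'
from workcell import sensors, optics, order, bot
import numpy as np, cv2
from scipy.spatial.transform import Rotation as Ro
def ray(ci,u,v,wrist=False):
    K,R,t=map(np.array,(ci["mtx"],ci["R"],ci["t"]))
    x=np.array([(u-K[0,2])/K[0,0],(v-K[1,2])/K[1,1],1.])
    if wrist:
        r=np.hypot(x[0],x[1]); x=np.array([x[0]/r*np.sin(r),x[1]/r*np.sin(r),np.cos(r)]) if r>1e-9 else np.array([0,0,1.])
    d=R.T@x; return -R.T@t, d/np.linalg.norm(d)
def onz(ci,u,v,z,wrist=False):
    c,d=ray(ci,u,v,wrist); return c+d*(z-c[2])/d[2]
def tri(rays):
    A=np.zeros((3,3));b=np.zeros(3)
    for c,d in rays:
        P=np.eye(3)-np.outer(d,d);A+=P;b+=P@c
    X=np.linalg.solve(A,b); return X,[np.linalg.norm((np.eye(3)-np.outer(d,d))@(X-c)) for c,d in rays]
def proj(ci,X,wrist=False):
    K,R,t=map(np.array,(ci["mtx"],ci["R"],ci["t"]));c=R@np.array(X)+t
    if wrist:
        rr=np.hypot(c[0],c[1]);th=np.arctan2(rr,c[2]);p=c[:2]/rr*th
    else: p=c[:2]/c[2]
    return K[0,0]*p[0]+K[0,2],K[1,1]*p[1]+K[1,2]
E
python3 - <<'E'
from h import *
for n in("scene","top"):
    im=optics.read_camera(n);cv2.imwrite(f"pics/{n}0.png",im[:,:,::-1]);np.save(f"{n}0.npy",im)
    ci=optics.camera_info(n);print(n,np.round(ci["mtx"],1).tolist(),np.round(ray(ci,320,200)[0],3))
print(sensors.read_state(),bot.grip_point_offset)
E
```

```text
scene [[451.1, 0.0, 311.5], [0.0, 451.1, 198.4], [0.0, 0.0, 1.0]] [ 1.068 -0.928  0.8  ]
top [[517.0, 0.0, 317.4], [0.0, 517.0, 192.7], [0.0, 0.0, 1.0]] [0.393 0.024 1.703]
{'time': 0.1, 'q': array([-1.33491950e+00,  2.64696395e-01,  1.60525344e+00, -2.77259029e-05,
        1.27370216e+00, -3.68980916e-02]), 'joint_vel': array([ 0.00046883, -0.00188002, -0.00156319, -0.00022594,  0.00191198,
       -0.0012677 ]), 'joint_torque': array([ 4.67602064e-07, -5.16708148e+01, -3.68589413e+01, -9.51104948e-05,
        6.25208908e-03,  7.31648214e-06]), 'tool_pos': array([ 0.18167013, -0.64934684,  0.20576541]), 'tcp_rot': array([-3.11038941e+00, -4.26881106e-01,  3.62486068e-04]), 'wrist_force': array([-0.60217885,  0.5679724 , -0.11501895]), 'torque': array([0.0191534 , 0.01840059, 0.01110079]), 'grip_force': 0.0, 'width': 0.9949836833136904} -0.0187
```

View pics/scene0.png

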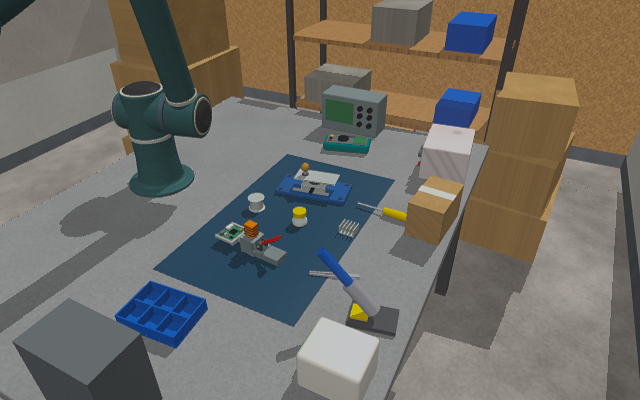

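View pics/top0.png

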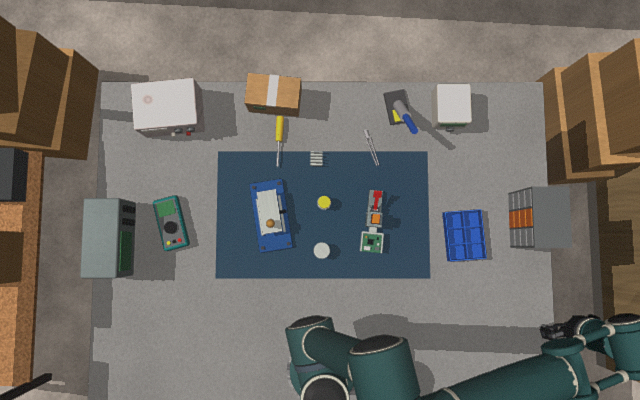

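The scene view shows the holder (handle near 252,228) and the stand (ball near 305,168). The top view has the handle near (376,218), the lever near (377,197), the board near (372,240), the stand near (271,215) and the ball near (270,223).

```bash
cat > m.py <<'E'
from h import *
def comps(im,lo,hi,box,amin=15):
    hsv=cv2.cvtColor(im,cv2.COLOR_RGB2HSV);m=cv2.inRange(hsv,np.array(lo),np.array(hi))
    x0,y0,x1,y1=box;mm=np.zeros_like(m);mm[y0:y1,x0:x1]=m[y0:y1,x0:x1]
    n,l,s,c=cv2.connectedComponentsWithStats(mm)
    return sorted([(int(s[i,4]),np.round(c[i],1).tolist(),s[i,:4].tolist(),l==i) for i in range(1,n) if s[i,4]>=amin],key=lambda a:-a[0])
E
python3 - <<'E'
from m import *
top=np.load("top0.npy");sc=np.load("scene0.npy");ct=optics.camera_info("top");cs=optics.camera_info("scene")
D={"orange":((8,150,120),(18,255,255)),"red":((0,170,100),(4,255,255)),"brass":((10,60,80),(25,200,255)),"blue":((105,150,80),(120,255,255)),"green":((50,60,50),(85,255,255)),"white":((0,0,175),(180,40,255))}
for n,(lo,hi) in D.items():
    for nm,im,ci,box in(("top",top,ct,(218,152,428,278)),("scene",sc,cs,(160,150,395,325))):
        for a,c,b,l in comps(im,lo,hi,box)[:3]:
            print(n,nm,a,c,b)
            if nm=="top" and n in("blue","orange","green"):
                r=cv2.minAreaRect(np.argwhere(l)[:,::-1].astype(np.float32));z={"blue":.016,"orange":.088,"green":.036}[n]
                print("  ",np.round([onz(ci,*p,z)[:2] for p in cv2.boxPoints(r)],4).tolist(),np.round(onz(ci,*r[0],z),4))
for n,im,b in(("top",top,(240,160,420,270)),("scene",sc,(205,150,365,275))):
    x0,y0,x1,y1=b;cv2.imwrite(f"pics/{n}1.png",cv2.resize(im[y0:y1,x0:x1,::-1],None,fx=4.4,fy=4.4,interpolation=cv2.INTER_CUBIC))
E
```

```text
orange top 67 [375.4, 218.3] [372, 214, 8, 10]
   [[0.4944, -0.1544], [0.4944, -0.1763], [0.4663, -0.1759], [0.4663, -0.154]] [ 0.4803 -0.1651  0.088 ]
orange top 33 [269.5, 222.9] [267, 220, 6, 7]
   [[0.4759, 0.1739], [0.4758, 0.1583], [0.4571, 0.1581], [0.4571, 0.1737]] [0.4665 0.166  0.088 ]
orange scene 70 [250.1, 223.9] [244, 220, 13, 9]
red top 71 [376.5, 197.6] [374, 191, 8, 18]
red scene 52 [270.8, 239.8] [261, 236, 20, 9]
brass top 62 [375.6, 218.4] [371, 214, 9, 10]
brass top 56 [269.9, 222.8] [266, 219, 9, 9]
brass scene 58 [304.7, 166.7] [301, 163, 9, 9]
brass scene 15 [387.2, 215.1] [382, 211, 13, 8]
blue top 1017 [271.0, 219.2] [250, 179, 42, 73]
   [[0.5997, 0.2416], [0.6167, 0.1342], [0.3923, 0.0979], [0.3758, 0.2039]] [0.4953 0.1693 0.016 ]
blue scene 1473 [179.8, 306.8] [160, 284, 48, 41]
blue scene 892 [314.5, 190.7] [276, 174, 76, 31]
blue scene 467 [334.0, 266.1] [316, 247, 37, 40]
green top 237 [371.5, 242.3] [362, 234, 20, 19]
   [[0.3794, -0.1249], [0.4359, -0.1306], [0.4306, -0.1886], [0.3741, -0.1827]] [ 0.405  -0.1567  0.036 ]
green scene 135 [231.8, 232.6] [222, 225, 22, 16]
white top 711 [267.5, 209.4] [257, 189, 25, 46]
white top 182 [321.1, 250.0] [314, 243, 15, 15]
white top 54 [374.9, 232.1] [369, 227, 14, 17]
white scene 116 [326.6, 321.7] [316, 317, 26, 8]
white scene 27 [311.1, 173.6] [304, 171, 18, 9]
white scene 16 [229.2, 225.6] [226, 224, 7, 4]
```

View pics/top1.png

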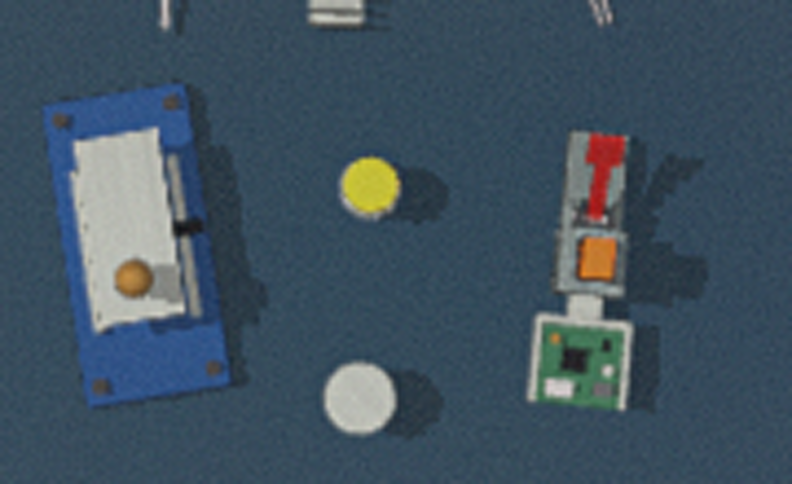

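View pics/scene1.png

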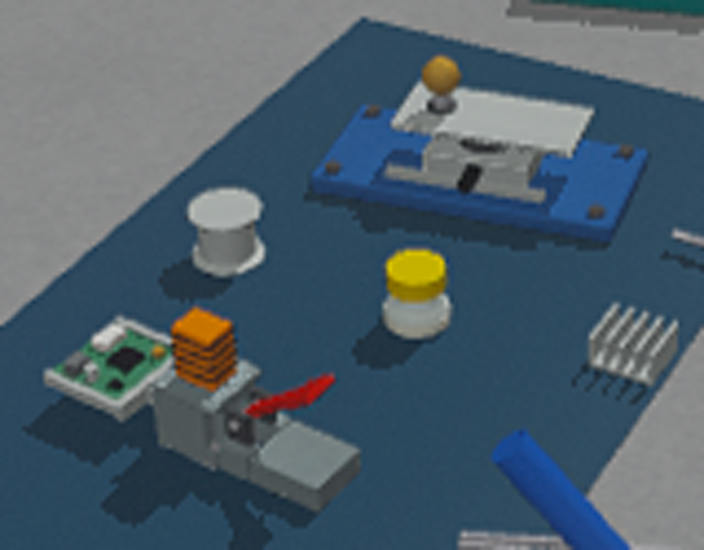

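The crops give the handle top near (375.5,218.3) and ball near (270,222.8) in the top view. The ball sits at the near end of the plate, so stand +x runs away from the robot. Next I'll work out the poses.

```bash
cat >> h.py <<'E'
def goto(p,yaw,show=True):
    """delta from measured TCP to p with tool x at yaw, pointing down, in tool axes (cm, rad)"""
    s=sensors.read_state();R=Ro.from_rotvec(s["tcp_rot"])
    T=Ro.from_matrix(np.array([[np.cos(yaw),np.sin(yaw),0],[np.sin(yaw),-np.cos(yaw),0],[0,0,-1]]))
    print("t",s["time"],"cm",np.round(R.inv().apply(np.array(p)-s["tool_pos"])*100,2),"turn",np.round((R.inv()*T).as_rotvec(),4),"F",np.round(s["wrist_force"],2),"tcp",np.round(s["tool_pos"],4),"w",round(s["width"],3))
E
python3 - <<'E'
from h import *
ct=optics.camera_info("top");cs=optics.camera_info("scene")
print("ball",tri([ray(ct,269.9,222.8),ray(cs,304.7,166.7)]))
print("handle",onz(ct,375.5,218.3,.088),onz(cs,250.1,223.9,.08),tri([ray(ct,375.5,218.3),ray(cs,251.0,221.5)]))
goto([.480,-.165,.20],-.108)
ci=optics.camera_info("wrist");print(ray(ci,ci["mtx"][0,2],ci["mtx"][1,2]),ci["mtx"])
E
```

```text
ball (array([0.46801791, 0.16559787, 0.08320448]), [np.float64(0.0008043858003516594), np.float64(0.0008043858003516518)])
handle [ 0.48096646 -0.16513947  0.088     ] [ 0.47881172 -0.16024731  0.08      ] (array([ 0.48247901, -0.16353003,  0.09113963]), [np.float64(0.0020908161369826974), np.float64(0.0020908161369826363)])
t 0.1 cm [ 41.78 -38.61   0.66] turn [-2.000e-03  3.000e-04  3.808e-01] F [-0.6   0.57 -0.12] tcp [ 0.1817 -0.6493  0.2058] w 0.995
(array([ 0.25896947, -0.62799794,  0.37178694]), array([-0.29983595, -0.08224954, -0.95043854])) [[309.70691629   0.         322.38472317]
 [  0.         309.70691629 202.5628902 ]
 [  0.           0.           1.        ]]
```

Request:
play_rows(commands=[[2.8, -2.55, 0, 0, 0, 0], [2.8, -2.55, 0, 0, 0, 0], [2.8, -2.55, 0, 0, 0, 0], [2.8, -2.55, 0, 0, 0, 0], [2.8, -2.55, 0, 0, 0, 0]], grip=0)

```text
time: 0.52
tool_pos: [0.2826, -0.4876, 0.2063]
tcp_rot: [-3.111, -0.426, 0.0]
wrist_force: [0.6, 0.4, 0.1]
width: 1.001
grip_force: 0.0
```

Request:
play_rows(commands=[[2.8, -2.55, 0, 0, 0, 0], [2.8, -2.55, 0, 0, 0, 0], [2.8, -2.55, 0, 0, 0, 0], [2.8, -2.55, 0, 0, 0, 0], [2.8, -2.55, 0, 0, 0, 0]])

```text
time: 0.93
tool_pos: [0.3831, -0.3271, 0.2066]
tcp_rot: [-3.112, -0.426, 0.0]
wrist_force: [0.1, -0.4, 0.6]
width: 0.999
grip_force: 0.0
```

Request:
play_rows(commands=[[2.8, -2.55, 0, 0, 0, 0], [2.8, -2.55, 0, 0, 0, 0], [2.8, -2.55, 0, 0, 0, 0], [2.8, -2.55, 0, 0, 0, 0], [2.5, -2.55, 0, 0, 0, 0]])

```text
time: 1.35
tool_pos: [0.481, -0.1674, 0.2067]
tcp_rot: [-3.112, -0.427, 0.0]
wrist_force: [0.4, 0.1, 0.9]
width: 1.0
grip_force: 0.0
```

Request:
play_rows(commands=[[0, 0, 0, 0, 0, 0.1], [0, 0, 0, 0, 0, 0.1], [0, 0, 0, 0, 0, 0.1], [0, 0, 0, 0, 0, 0.08], [0, 0, 0, 0, 0, 0]])

```text
time: 1.77
tool_pos: [0.4801, -0.1689, 0.2064]
tcp_rot: [-3.137, 0.17, 0.002]
wrist_force: [0.4, -0.2, -0.1]
width: 1.0
grip_force: 0.0
```

```bash
python3 - <<'E'
from h import *
goto([.4805,-.165,.17],-.108)
ci=optics.camera_info("wrist");im=optics.read_camera("wrist");np.save("w0.npy",im);import pickle;pickle.dump(ci,open("w0.pk","wb"))
cv2.imwrite("pics/w0.png",im[:,:,::-1]);print(proj(ci,[.4805,-.165,.088],True))
E
```

```text
t 1.7667 cm [ 0.   -0.39  3.64] turn [-0.0003  0.001  -0.0006] F [ 0.38 -0.15 -0.12] tcp [ 0.4801 -0.1689  0.2064] w 1.0
(np.float64(318.41392857782813), np.float64(189.5891986125134))
```

View pics/w0.png

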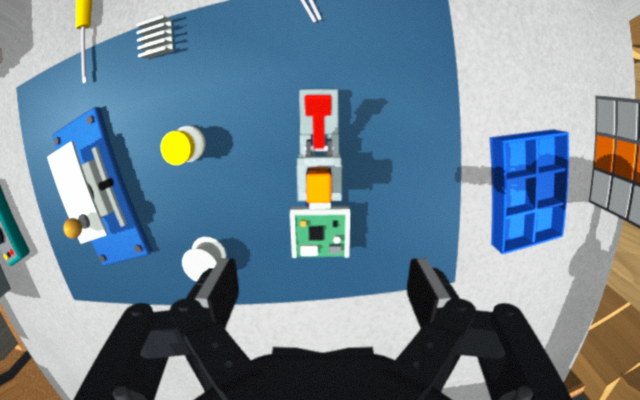

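The wrist view shows the handle near (318,185), lever pad near (318,105), board near (320,235) and ball near (73,228). The tool and holder axes look aligned.

```bash
python3 - <<'E'
from m import *; import pickle
im=np.load("w0.npy");ci=pickle.load(open("w0.pk","rb"));ct=optics.camera_info("top");cs=optics.camera_info("scene")
print("cam",np.round(ray(ci,320,200,True)[0],3))
for n,lo,hi,box in(("orange",(8,170,100),(20,255,255),(295,150,345,215)),("red",(0,170,100),(5,255,255),(295,85,345,160)),("green",(45,60,40),(85,255,255),(285,205,355,262)),("ball",(8,60,60),(25,255,255),(55,210,95,245)),("base",(105,200,120),(122,255,255),(40,90,155,270))):
    for a,c,b,l in comps(im,lo,hi,box,40)[:2]:
        print(n,a,c,b)
        if n=="orange":
            for v in range(b[1],b[1]+b[3],4):
                u=np.where(l[v])[0];print(v,u.min(),u.max(),np.round(onz(ci,u.min()-.5,v,.088,True)[:2],4),np.round(onz(ci,u.max()+.5,v,.088,True)[:2],4),im[v,318])
        if n=="green":
            q=np.array([onz(ci,x,y,.034,True)[:2] for y,x in np.argwhere(l)]);r=cv2.minAreaRect(q.astype(np.float32));print(" rect",r)
        if n=="red":
            p=[onz(ci,np.where(l[v])[0].mean(),v,z,True)[:2] for v,z in((102,.077),(142,.05))];print(p,"yaw",np.arctan2(*(p[0]-p[1])[::-1]))
        if n=="ball":
            X=tri([ray(ci,*c,True),ray(ct,269.9,222.8),ray(cs,304.7,166.7)]);print(X, tri([ray(ci,*c,True),ray(ct,269.9,222.8)]))
E
```

```text
cam [ 0.56  -0.177  0.372]
orange 161 [321.7, 178.1] [307, 171, 24, 31]
171 309 325 [ 0.4996 -0.1578] [ 0.4978 -0.1736] [101  46   3]
175 307 330 [ 0.4959 -0.1554] [ 0.4935 -0.1779] [254 166   0]
179 329 330 [ 0.4898 -0.1756] [ 0.4896 -0.1775] [254 198   0]
183 329 330 [ 0.4859 -0.1752] [ 0.4857 -0.1771] [254 199   0]
187 329 330 [ 0.482  -0.1748] [ 0.4818 -0.1767] [254 195   0]
191 329 330 [ 0.4781 -0.1744] [ 0.4779 -0.1763] [254 195   0]
195 329 330 [ 0.4741 -0.174 ] [ 0.4739 -0.1759] [254 196   0]
199 329 330 [ 0.4701 -0.1736] [ 0.4699 -0.1755] [254 197   0]
red 852 [317.9, 114.9] [305, 95, 26, 53]
[array([ 0.56265542, -0.17315324]), array([ 0.52121325, -0.16917988])] yaw -0.09558491050101331
green 1520 [320.5, 233.1] [295, 215, 50, 42]
 rect ((0.40778183937072754, -0.15769076347351074), (0.058639075607061386, 0.054162632673978806), 83.83647918701172)
ball 292 [72.1, 227.8] [63, 218, 19, 21]
(array([0.46750669, 0.16557854, 0.0832502 ]), [np.float64(0.000966758989956436), np.float64(0.00044388959434843076), np.float64(0.0012605238114935862)]) (array([0.46699942, 0.16501755, 0.08380062]), [np.float64(0.0003210355736486501), np.float64(0.0003210355736486104)])
base 1764 [113.4, 205.4] [78, 109, 71, 155]
```

```bash
python3 - <<'E'
from h import *
goto([.4815,-.1655,.058],-.105)
E
```

```text
t 1.8167 cm [ 0.12 -0.36 14.85] turn [-0.0002  0.0008 -0.0002] F [ 0.15 -0.33  0.67] tcp [ 0.4801 -0.1691  0.2065] w 1.002
```

Request:
play_rows(commands=[[0.1, -0.35, 3.0, 0, 0, 0], [0, 0, 3.0, 0, 0, 0], [0, 0, 3.0, 0, 0, 0], [0, 0, 2.5, 0, 0, 0], [0, 0, 1.5, 0, 0, 0]])

```text
time: 2.23
tool_pos: [0.4793, -0.1651, 0.0735]
tcp_rot: [-3.136, 0.165, 0.007]
wrist_force: [0.2, -0.3, -0.0]
width: 0.999
grip_force: 0.0
```

Request:
play_rows(commands=[[0, 0, 1.0, 0, 0, 0], [0, 0, 0.8, 0, 0, 0], [0, 0, 0, 0, 0, 0], [0, 0, 0, 0, 0, 0]])

```text
time: 2.57
tool_pos: [0.4821, -0.1662, 0.0594]
tcp_rot: [3.137, -0.167, 0.001]
wrist_force: [0.3, -0.4, -0.2]
width: 0.999
grip_force: 0.0
```

```bash
python3 - <<'E'
from m import *
goto([.4815,-.1655,.058],-.105)
ci=optics.camera_info("wrist");im=optics.read_camera("wrist");cv2.imwrite("pics/w1.png",im[:,:,::-1])
E
```

```text
t 2.5667 cm [-0.07 -0.06  0.14] turn [ 0.0001 -0.0004 -0.0016] F [ 0.32 -0.37 -0.18] tcp [ 0.4821 -0.1662  0.0594] w 0.999
```

View pics/w1.png

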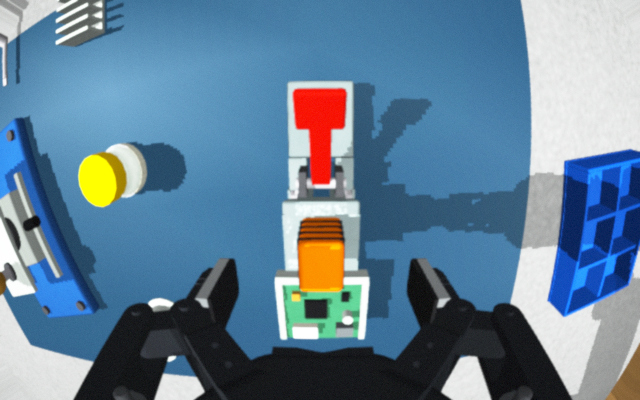

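The handle, near (321,262), is centred between the open pads. Closing now.

Request:
play_rows(commands=[[0, -0.05, 0.1, 0, 0, 0], [0, 0, 0, 0, 0, 0], [0, 0, 0, 0, 0, 0], [0, 0, 0, 0, 0, 0], [0, 0, 0, 0, 0, 0]], grip=1, force=60)

```text
time: 3.03
tool_pos: [0.4821, -0.1655, 0.0584]
tcp_rot: [3.137, -0.168, 0.001]
wrist_force: [0.3, -0.6, -0.6]
width: 0.304
grip_force: 0.0
```

Request:
play_rows(commands=[[0, 0, 0, 0, 0, 0], [0, 0, 0, 0, 0, 0], [0, 0, 0, 0, 0, 0], [0, 0, 0, 0, 0, 0], [0, 0, 0, 0, 0, 0]])

```text
time: 3.45
tool_pos: [0.4821, -0.1654, 0.0586]
tcp_rot: [-3.137, 0.168, -0.001]
wrist_force: [-2.2, 1.3, 6.3]
width: 0.25
grip_force: 59.0
```

Request:
play_rows(commands=[[0, 0, -0.5, 0, 0, 0], [0, 0, -1, 0, 0, 0], [0, 0, -2.0, 0, 0, 0], [0, 0, -2.5, 0, 0, 0], [0, 0, -2.5, 0, 0, 0]])

```text
time: 3.87
tool_pos: [0.4801, -0.1649, 0.1426]
tcp_rot: [-3.136, 0.168, 0.006]
wrist_force: [1.0, -1.1, -4.4]
width: 0.249
grip_force: 59.4
```

Request:
play_rows(commands=[[0, 0, -2.5, 0, 0, 0], [0, 0, -2.0, 0, 0, 0], [0, 0, -1.0, 0, 0, 0], [0, 0, 0, 0, 0, 0]])

```text
time: 4.2
tool_pos: [0.4834, -0.1662, 0.2008]
tcp_rot: [3.135, -0.168, 0.007]
wrist_force: [1.0, -0.3, -4.7]
width: 0.256
grip_force: 59.4
```

```bash
python3 - <<'E'
from m import *;import pickle
goto([.4675-.0,.1655,.195],.16)
im=optics.read_camera("wrist");np.save("w2.npy",im);cv2.imwrite("pics/w2.png",im[:,:,::-1])
E
```

```text
t 4.2 cm [ -5.13 -32.81   0.51] turn [ 0.0021 -0.0046 -0.2673] F [ 0.99 -0.31 -4.69] tcp [ 0.4834 -0.1662  0.2008] w 0.256
```

View pics/w2.png

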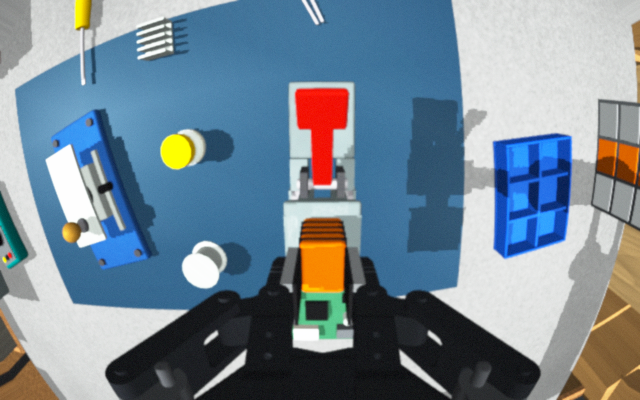

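The holder is held level and has not shifted between the views (tongue end v≈83, housing edge v≈203). Moving over the stand.

Request:
play_rows(commands=[[-0.2, -1.2, 0, 0, 0, 0], [-0.4, -2.4, 0, 0, 0, 0], [-0.4, -2.6, 0, 0, 0, 0], [-0.4, -2.6, 0, 0, 0, 0], [-0.4, -2.6, 0, 0, 0, 0]])

```text
time: 4.67
tool_pos: [0.4738, -0.0483, 0.1952]
tcp_rot: [-3.136, 0.169, 0.008]
wrist_force: [0.4, 0.3, -4.9]
width: 0.254
grip_force: 59.5
```

Request:
play_rows(commands=[[-0.4, -2.6, 0, 0, 0, 0], [-0.4, -2.6, 0, 0, 0, 0], [-0.4, -2.6, 0, 0, 0, 0], [-0.4, -2.6, 0, 0, 0, 0], [-0.4, -2.6, 0, 0, 0, 0]])

```text
time: 5.08
tool_pos: [0.4677, 0.0829, 0.1953]
tcp_rot: [3.137, -0.168, -0.008]
wrist_force: [0.6, 0.3, -5.7]
width: 0.252
grip_force: 59.5
```

Request:
play_rows(commands=[[-0.4, -2.6, 0, 0, 0, 0], [-0.4, -2.6, 0, 0, 0, 0], [-0.4, -2.0, 0, 0, 0, 0], [-0.3, -1.2, 0, 0, 0, 0], [-0.2, -0.6, 0, 0, 0, 0]])

```text
time: 5.5
tool_pos: [0.4609, 0.1739, 0.1959]
tcp_rot: [3.136, -0.165, -0.006]
wrist_force: [-0.4, -0.2, -4.8]
width: 0.253
grip_force: 59.6
```

Request:
play_rows(commands=[[0, 0, 0, 0, 0, -0.06], [0, 0, 0, 0, 0, -0.09], [0, 0, 0, 0, 0, -0.08], [0, 0, 0, 0, 0, -0.037], [0, 0, 0, 0, 0, 0]])

```text
time: 5.92
tool_pos: [0.462, 0.1716, 0.1968]
tcp_rot: [3.131, 0.251, -0.003]
wrist_force: [-0.4, -0.4, -5.9]
width: 0.252
grip_force: 59.6
```

```bash
python3 - <<'E'
from m import *
goto([.4672,.165,.180],.16)
s=sensors.read_state();ci=optics.camera_info("wrist");im=optics.read_camera("wrist");np.save("w3.npy",im)
p=s["tool_pos"];z=p[2]-.0586;R=Ro.from_rotvec(s["tcp_rot"])
for u,v,h in((320,203,.048),(320,84,.020),(285,230,.048),(360,230,.048)):
    print(u,v,np.round(R.inv().apply(onz(ci,u,v,z+h,True)-p)*1000,1))
cv2.imwrite("pics/w3.png",im[:,:,::-1])
sc=optics.read_camera("scene");x0,y0,x1,y1=250,110,390,215
tp=optics.read_camera("top")[165:265,200:340]
a=cv2.resize(sc[y0:y1,x0:x1],(560,420),interpolation=cv2.INTER_CUBIC)
b=cv2.resize(tp,(240,171));w=cv2.resize(im[60:340,200:440],(240,249))
cv2.imwrite("pics/s3.png",np.hstack([a,np.vstack([b,w])])[:,:,::-1])
E
```

```text
t 5.9167 cm [0.41 0.73 1.68] turn [0.0009 0.0022 0.    ] F [-0.38 -0.4  -5.94] tcp [0.462  0.1716 0.1968] w 0.252
320 203 [22.1 -1.5 10.5]
320 84 [93.8 -1.6 38.4]
285 230 [  4.4 -23.3  10.6]
360 230 [ 4.4 23.4 10.6]
```

View pics/s3.png

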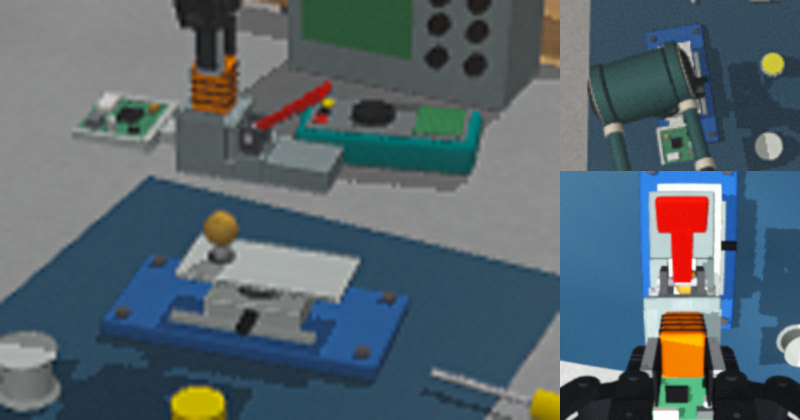

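The socket is about 4–7 mm from lining up above the ball (scene crop), and the tool-y alignment is good. I'll correct in plan, then descend with force checks.

Request:
play_rows(commands=[[0.3, 0.4, 0.5, 0, 0, 0], [0.28, 0.32, 1.0, 0, 0, 0], [0, 0, 1.0, 0, 0, 0], [0, 0, 0.5, 0, 0, 0], [0, 0, 0, 0, 0, 0]])

```text
time: 6.48
tool_pos: [0.4678, 0.1656, 0.1652]
tcp_rot: [3.131, 0.25, -0.008]
wrist_force: [-0.7, 0.1, -4.7]
width: 0.25
grip_force: 59.5
```

```bash
python3 - <<'E'
from m import *
goto([.4687,.1652,.116],.16)
sc=optics.read_camera("scene");tp=optics.read_camera("top")
ci=optics.camera_info("scene");p=sensors.read_state()["tool_pos"]
print("expected handle top px",proj(ci,p+[0,0,.0295]))
for a,c,b,l in comps(sc,(8,150,120),(18,255,255),(285,100,330,175),8):print("scene",a,c,b)
for n,z in(("sock",.057+.026),):print("ball px",proj(ci,[.4672,.165,z]))
ct=optics.camera_info("top")
for a,c,b,l in comps(tp,(50,60,50),(85,255,255),(250,215,300,270),30):
    if a: print("board top",a,c,np.round(onz(ct,*c,p[2]-.0586+.036),4))
E
```

```text
t 6.4833 cm [0.1  0.05 4.92] turn [ 0.0005  0.005  -0.0007] F [-0.73  0.14 -4.74] tcp [0.4678 0.1656 0.1652] w 0.25
expected handle top px (np.float64(304.115921827321), np.float64(134.3224115773886))
scene 23 [303.4, 141.0] [299, 139, 10, 5]
scene 17 [303.4, 147.1] [299, 146, 10, 3]
scene 9 [307.8, 136.1] [307, 135, 3, 4]
ball px (np.float64(304.13497266712176), np.float64(166.8134116160875))
board top 227 [271.0, 247.0] [0.392  0.1559 0.1445]
```

Request:
play_rows(commands=[[0.1, 0.05, 0.3, 0, 0, 0], [0, 0, 0.3, 0, 0, 0], [0, 0, 0.3, 0, 0, 0], [0, 0, 0.2, 0, 0, 0], [0, 0, 0, 0, 0, 0]])

```text
time: 7.0
tool_pos: [0.4704, 0.1659, 0.1564]
tcp_rot: [3.131, 0.251, -0.001]
wrist_force: [-0.6, -0.3, -6.0]
width: 0.253
grip_force: 59.5
```

Request:
play_rows(commands=[[0, 0, 0.2, 0, 0, 0], [0, 0, 0.2, 0, 0, 0], [0, 0, 0.2, 0, 0, 0], [0, 0, 0.2, 0, 0, 0], [0, 0, 0, 0, 0, 0]])

```text
time: 7.42
tool_pos: [0.4704, 0.1659, 0.1484]
tcp_rot: [3.131, 0.251, -0.001]
wrist_force: [-0.3, 0.3, -6.1]
width: 0.258
grip_force: 59.5
```

Request:
play_rows(commands=[[0, 0, 0.2, 0, 0, 0], [0, 0, 0.2, 0, 0, 0], [0, 0, 0.2, 0, 0, 0], [0, 0, 0.2, 0, 0, 0], [0, 0, 0, 0, 0, 0]])

```text
time: 7.83
tool_pos: [0.4704, 0.1659, 0.1404]
tcp_rot: [3.131, 0.251, -0.002]
wrist_force: [0.9, -0.7, -4.8]
width: 0.253
grip_force: 59.5
```

Request:
play_rows(commands=[[-0.05, 0, 0.2, 0, 0, 0], [-0.05, 0, 0.15, 0, 0, 0], [0, 0, 0.15, 0, 0, 0], [0, 0, 0.15, 0, 0, 0], [0, 0, 0, 0, 0, 0]])

```text
time: 8.25
tool_pos: [0.4695, 0.1657, 0.1341]
tcp_rot: [3.131, 0.251, -0.001]
wrist_force: [-0.4, 0.3, -4.8]
width: 0.25
grip_force: 59.6
```

Request:
play_rows(commands=[[0, 0, 0.15, 0, 0, 0], [0, 0, 0.15, 0, 0, 0], [0, 0, 0.1, 0, 0, 0], [0, 0, 0.1, 0, 0, 0], [0, 0, 0, 0, 0, 0]])

```text
time: 8.67
tool_pos: [0.4696, 0.1658, 0.1292]
tcp_rot: [3.131, 0.251, -0.001]
wrist_force: [0.5, -0.5, -4.2]
width: 0.25
grip_force: 59.6
```

Request:
play_rows(commands=[[0, 0, 0.1, 0, 0, 0], [0, 0, 0.1, 0, 0, 0], [0, 0, 0.1, 0, 0, 0], [0, 0, 0, 0, 0, 0]])

```text
time: 9.0
tool_pos: [0.4696, 0.1658, 0.1262]
tcp_rot: [3.132, 0.251, -0.001]
wrist_force: [-0.6, -0.4, -5.3]
width: 0.256
grip_force: 59.6
```

Request:
play_rows(commands=[[0, 0, 0.1, 0, 0, 0], [0, 0, 0.1, 0, 0, 0], [0, 0, 0.1, 0, 0, 0], [0, 0, 0, 0, 0, 0]])

```text
time: 9.33
tool_pos: [0.4696, 0.1658, 0.1232]
tcp_rot: [3.131, 0.251, -0.001]
wrist_force: [-0.2, 0.8, -4.3]
width: 0.249
grip_force: 59.6
```

Request:
play_rows(commands=[[0, 0, 0.1, 0, 0, 0], [0, 0, 0.05, 0, 0, 0], [0, 0, 0.05, 0, 0, 0], [0, 0, 0, 0, 0, 0]])

```text
time: 9.67
tool_pos: [0.4697, 0.1658, 0.1214]
tcp_rot: [3.132, 0.251, -0.0]
wrist_force: [-0.4, 0.3, -4.0]
width: 0.254
grip_force: 59.6
```

Request:
play_rows(commands=[[0, 0, 0.05, 0, 0, 0], [0, 0, 0.05, 0, 0, 0], [0, 0, 0, 0, 0, 0]])

```text
time: 9.92
tool_pos: [0.4698, 0.1658, 0.1204]
tcp_rot: [3.132, 0.251, -0.0]
wrist_force: [0.8, 0.8, -5.5]
width: 0.252
grip_force: 59.6
```

Request:
play_rows(commands=[[0, 0, 0.05, 0, 0, 0], [0, 0, 0.05, 0, 0, 0], [0, 0, 0, 0, 0, 0]])

```text
time: 10.17
tool_pos: [0.4697, 0.1658, 0.1194]
tcp_rot: [3.132, 0.251, -0.0]
wrist_force: [-0.3, -0.1, -4.2]
width: 0.256
grip_force: 59.6
```

Request:
play_rows(commands=[[0, 0, 0.05, 0, 0, 0], [0, 0, 0.05, 0, 0, 0], [0, 0, 0, 0, 0, 0]])

```text
time: 10.42
tool_pos: [0.4697, 0.1658, 0.1183]
tcp_rot: [3.132, 0.251, -0.0]
wrist_force: [-0.1, -0.4, -4.1]
width: 0.251
grip_force: 59.6
```

Request:
play_rows(commands=[[0, 0, 0.05, 0, 0, 0], [0, 0, 0, 0, 0, 0]])

```text
time: 10.58
tool_pos: [0.4698, 0.1658, 0.1179]
tcp_rot: [-3.132, -0.251, 0.0]
wrist_force: [0.2, 0.2, -4.8]
width: 0.248
grip_force: 59.6
```

Request:
play_rows(commands=[[0, 0, 0.05, 0, 0, 0], [0, 0, 0, 0, 0, 0]])

```text
time: 10.75
tool_pos: [0.4698, 0.1658, 0.1174]
tcp_rot: [3.132, 0.251, -0.0]
wrist_force: [0.4, -0.7, -4.5]
width: 0.253
grip_force: 59.6
```

Request:
play_rows(commands=[[0, 0, 0.05, 0, 0, 0], [0, 0, 0, 0, 0, 0]])

```text
time: 10.92
tool_pos: [0.4698, 0.1658, 0.117]
tcp_rot: [-3.132, -0.251, -0.0]
wrist_force: [-0.3, 0.2, -4.1]
width: 0.256
grip_force: 59.6
```

Request:
play_rows(commands=[[0, 0, 0.05, 0, 0, 0], [0, 0, 0, 0, 0, 0]])

```text
time: 11.08
tool_pos: [0.4698, 0.1658, 0.1165]
tcp_rot: [-3.132, -0.251, 0.0]
wrist_force: [-0.5, -0.3, -3.1]
width: 0.251
grip_force: 59.7
```

Request:
play_rows(commands=[[0, 0, 0.05, 0, 0, 0], [0, 0, 0, 0, 0, 0]])

```text
time: 11.25
tool_pos: [0.4696, 0.1659, 0.1161]
tcp_rot: [-3.132, -0.251, 0.001]
wrist_force: [-2.3, 0.0, -1.3]
width: 0.253
grip_force: 59.9
```

Request:
play_rows(commands=[[0, 0, 0.05, 0, 0, 0], [0, 0, 0, 0, 0, 0]])

```text
time: 11.42
tool_pos: [0.4696, 0.1659, 0.1159]
tcp_rot: [-3.131, -0.251, 0.001]
wrist_force: [-3.9, 0.2, 0.6]
width: 0.25
grip_force: 60.2
```

Request:
play_rows(commands=[[0, 0, 0.05, 0, 0, 0], [0, 0, 0, 0, 0, 0]])

```text
time: 11.58
tool_pos: [0.4697, 0.166, 0.1157]
tcp_rot: [-3.131, -0.251, 0.0]
wrist_force: [-5.4, -1.2, 4.6]
width: 0.251
grip_force: 60.6
```

Contact came at socket height ≈57.5 mm, matching the plate height implied by the ball (57 mm). Hold briefly, then soften and release.

Request:
play_rows(commands=[[0, 0, 0.02, 0, 0, 0], [0, 0, 0, 0, 0, 0], [0, 0, 0, 0, 0, 0], [0, 0, 0, 0, 0, 0]], force=20)

```text
time: 11.92
tool_pos: [0.4698, 0.166, 0.1156]
tcp_rot: [-3.131, -0.251, 0.0]
wrist_force: [-4.4, -0.1, 4.8]
width: 0.251
grip_force: 60.8
```

```bash
python3 - <<'E'
from m import *
goto([.4687,.1652,.116],.16);print(sensors.read_state()["torque"])
im=optics.read_camera("wrist");sc=optics.read_camera("scene")
a=cv2.resize(sc[120:210,260:380],(520,390),interpolation=cv2.INTER_CUBIC);w=cv2.resize(im[60:340,220:420],(279,390))
cv2.imwrite("pics/s4.png",np.hstack([a,w])[:,:,::-1])
E
```

```text
t 11.9167 cm [-0.12  0.06 -0.04] turn [-0.0003  0.     -0.0002] F [-4.43 -0.06  4.8 ] tcp [0.4698 0.166  0.1156] w 0.251
[-0.12981612  0.87836504 -0.00261137]
```

View pics/s4.png

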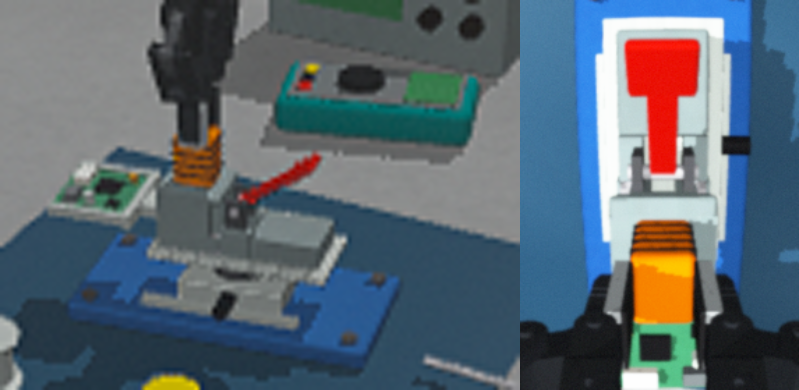

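The holder sits flat on the plate with its tongue along it. Releasing.

Request:
play_rows(commands=[[0, 0, 0, 0, 0, 0], [0, 0, 0, 0, 0, 0], [0, 0, 0, 0, 0, 0]], grip=1, force=20)

```text
time: 12.27
tool_pos: [0.4697, 0.166, 0.1156]
tcp_rot: [-3.131, -0.251, 0.0]
wrist_force: [-5.7, 0.7, 5.7]
width: 0.251
grip_force: 60.8
```

Request:
play_rows(commands=[[0, 0, 0, 0, 0, 0], [0, 0, 0, 0, 0, 0], [0, 0, 0, 0, 0, 0], [0, 0, 0, 0, 0, 0], [0, 0, 0, 0, 0, 0]], grip=0)

```text
time: 12.68
tool_pos: [0.4702, 0.1659, 0.1148]
tcp_rot: [-3.132, -0.251, -0.001]
wrist_force: [0.4, 0.6, -0.1]
width: 0.942
grip_force: 0.0
```

Request:
play_rows(commands=[[0, 0, -1, 0, 0, 0], [0, 0, -2, 0, 0, 0], [0, 0, -3, 0, 0, 0], [0, 0, -3, 0, 0, 0], [0, 0, -2, 0, 0, 0]])

```text
time: 13.1
tool_pos: [0.4711, 0.1661, 0.2286]
tcp_rot: [-3.131, -0.251, -0.006]
wrist_force: [-0.6, 0.4, 0.9]
width: 1.0
grip_force: 0.0
```

Request:
play_rows(commands=[[1.5, 0, 0, 0, 0, 0], [2.5, 0, 0, 0, 0, 0], [2.5, 0, 0, 0, 0, 0], [1.3, 0, 0, 0, 0, 0], [0, 0, 0, 0, 0, 0]], grip=1, force=40)

```text
time: 13.52
tool_pos: [0.5494, 0.1785, 0.2256]
tcp_rot: [-3.131, -0.25, -0.003]
wrist_force: [0.2, -0.6, -0.1]
width: 0.296
grip_force: 0.0
```

```bash
python3 - <<'E'
from m import *
goto([.5472,.1784,.145],.16)
ci=optics.camera_info("wrist");im=optics.read_camera("wrist")
B=np.array([.4682,.1657,.0573]);ex=np.array([np.cos(.16),np.sin(.16),0])
print("pad expected px",[np.round(proj(ci,B+ex*x+[0,0,z],True)) for x,z in((75,.074),)] if 0 else np.round(proj(ci,B+ex*.075+[0,0,.074],True)))
for a,c,b,l in comps(im,(0,170,100),(5,255,255),(150,60,500,400),40)[:2]:print(a,c,b)
sc=optics.read_camera("scene");a=cv2.resize(sc[110:210,260:380],(420,350),interpolation=cv2.INTER_CUBIC);w=cv2.resize(im[120:400,170:470],(375,350))
cv2.imwrite("pics/s5.png",np.hstack([a,w])[:,:,::-1])
E
```

```text
t 13.5167 cm [-0.24 -0.02  8.06] turn [-0.0001 -0.0022 -0.0006] F [ 0.2  -0.59 -0.1 ] tcp [0.5494 0.1785 0.2256] w 0.296
pad expected px [322. 205.]
754 [321.6, 205.8] [308, 190, 28, 43]
```

View pics/s5.png

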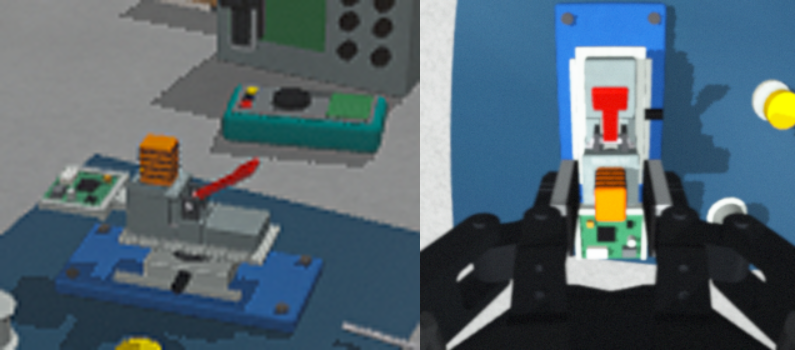

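The holder sits flat, the lever is raised, and the pad is where the model predicts. Descending to press.

Request:
play_rows(commands=[[0, 0, 1, 0, 0, 0], [0, 0, 2, 0, 0, 0], [0, 0, 2, 0, 0, 0], [0, 0, 1.5, 0, 0, 0], [0, 0, 0.5, 0, 0, 0]])

```text
time: 14.03
tool_pos: [0.5434, 0.1775, 0.1512]
tcp_rot: [3.13, 0.251, -0.009]
wrist_force: [-0.6, -0.8, -0.5]
width: 0.001
grip_force: 0.0
```

Request:
play_rows(commands=[[0, 0, 0.4, 0, 0, 0], [0, 0, 0.4, 0, 0, 0], [0, 0, 0.3, 0, 0, 0], [0, 0, 0.3, 0, 0, 0], [0, 0, 0.3, 0, 0, 0]])

```text
time: 14.45
tool_pos: [0.5475, 0.1784, 0.1385]
tcp_rot: [-3.131, -0.251, -0.003]
wrist_force: [-0.3, 0.5, -0.5]
width: 0.004
grip_force: 0.0
```

Request:
play_rows(commands=[[0.1, 0, 0.3, 0, 0, 0], [0.1, 0, 0.3, 0, 0, 0], [0.1, 0, 0.3, 0, 0, 0], [0.1, 0, 0.3, 0, 0, 0], [0.1, 0, 0.3, 0, 0, 0]])

```text
time: 14.87
tool_pos: [0.5519, 0.179, 0.1225]
tcp_rot: [3.132, 0.251, 0.0]
wrist_force: [-0.2, 0.0, -0.4]
width: -0.001
grip_force: 0.0
```

No contact force yet at the expected pad height. I'll check the lever by colour mask.

```bash
cat > lev.py <<'E'
from m import *
s=sensors.read_state();print(s["tool_pos"],s["wrist_force"])
B=np.array([.4682,.1657,.0573]);ex=np.array([np.cos(.16),np.sin(.16),0])
for n,box in(("wrist",(150,60,500,400)),("scene",(290,130,360,200))):
    ci=optics.camera_info(n);im=optics.read_camera(n)
    for a,c,b,l in comps(im,(0,170,60),(5,255,255),box,6)[:4]:print(n,a,c,b)
    for la in(0,.1,.35,.7):
        th=.698-la;P=lambda r,y:B+ex*(.032+r*np.cos(th))+[-y*ex[1],y*ex[0],.034+r*np.sin(th)]
        print(la,[np.round(proj(ci,P(r,0),n=="wrist")).tolist() for r in(.02,.047,.059,.071)])
    print("tip px",np.round(proj(ci,s["tool_pos"],n=="wrist")))
E
python3 lev.py
```

```text
[0.55193686 0.17903976 0.1224594 ] [-0.1519945   0.04938228 -0.41093705]
wrist 357 [319.9, 247.9] [299, 243, 45, 15]
0 [[322.0, 281.0], [322.0, 268.0], [322.0, 261.0], [322.0, 253.0]]
0.1 [[322.0, 278.0], [322.0, 261.0], [322.0, 252.0], [322.0, 241.0]]
0.35 [[322.0, 272.0], [322.0, 246.0], [322.0, 232.0], [322.0, 218.0]]
0.7 [[322.0, 266.0], [322.0, 232.0], [322.0, 216.0], [322.0, 199.0]]
tip px [323. 244.]
scene 42 [325.1, 160.6] [316, 156, 18, 11]
0 [[319.0, 163.0], [325.0, 159.0], [328.0, 157.0], [331.0, 156.0]]
0.1 [[319.0, 164.0], [326.0, 160.0], [329.0, 159.0], [332.0, 157.0]]
0.35 [[320.0, 165.0], [328.0, 164.0], [331.0, 163.0], [335.0, 162.0]]
0.7 [[320.0, 167.0], [328.0, 168.0], [332.0, 169.0], [336.0, 169.0]]
tip px [330. 160.]
```

Request:
play_rows(commands=[[0, 0, 0.2, 0, 0, 0], [0, 0, 0.2, 0, 0, 0], [0, 0, 0, 0, 0, 0]])

```text
time: 15.22
tool_pos: [0.5515, 0.1789, 0.1183]
tcp_rot: [3.131, 0.251, -0.001]
wrist_force: [-0.1, 0.2, -0.4]
width: -0.0
grip_force: 0.0
```

Request:
play_rows(commands=[[0, 0, 0.2, 0, 0, 0], [0, 0, 0.2, 0, 0, 0], [0, 0, 0, 0, 0, 0]])

```text
time: 15.47
tool_pos: [0.5514, 0.179, 0.1143]
tcp_rot: [3.131, 0.251, -0.001]
wrist_force: [-1.2, -0.5, -0.7]
width: 0.005
grip_force: 0.0
```

```bash
python3 lev.py
```

```text
[0.5514378  0.17895773 0.11432625] [-1.1507254  -0.46493492 -0.71111554]
wrist 91 [303.2, 253.0] [298, 249, 11, 9]
wrist 65 [340.3, 253.0] [337, 249, 8, 9]
0 [[322.0, 286.0], [322.0, 274.0], [322.0, 267.0], [322.0, 259.0]]
0.1 [[322.0, 284.0], [322.0, 266.0], [322.0, 257.0], [322.0, 247.0]]
0.35 [[322.0, 277.0], [322.0, 251.0], [322.0, 237.0], [322.0, 222.0]]
0.7 [[322.0, 271.0], [322.0, 236.0], [322.0, 219.0], [322.0, 202.0]]
tip px [322. 244.]
scene 39 [324.4, 161.0] [316, 157, 17, 10]
0 [[319.0, 163.0], [325.0, 159.0], [328.0, 157.0], [331.0, 156.0]]
0.1 [[319.0, 164.0], [326.0, 160.0], [329.0, 159.0], [332.0, 157.0]]
0.35 [[320.0, 165.0], [328.0, 164.0], [331.0, 163.0], [335.0, 162.0]]
0.7 [[320.0, 167.0], [328.0, 168.0], [332.0, 169.0], [336.0, 169.0]]
tip px [330. 162.]
```

The tip seems to have come down just past the pad's outer end. I'll lift, come back 12 mm and press again.

Request:
play_rows(commands=[[0.3, 0, -0.5, 0, 0, 0], [0, 0, -1.0, 0, 0, 0], [0, 0, -1.5, 0, 0, 0], [-0.8, 0, -0.6, 0, 0, 0], [-0.8, 0, 0, 0, 0, 0]])

```text
time: 15.98
tool_pos: [0.5406, 0.1775, 0.1539]
tcp_rot: [-3.131, -0.25, -0.008]
wrist_force: [-0.4, 0.1, -0.1]
width: -0.001
grip_force: 0.0
```

Request:
play_rows(commands=[[0, 0, 0.3, 0, 0, 0], [0, 0, 0.5, 0, 0, 0], [0, 0, 0.5, 0, 0, 0], [0, 0, 0.3, 0, 0, 0], [0, 0, 0, 0, 0, 0]])

```text
time: 16.4
tool_pos: [0.5377, 0.1766, 0.1327]
tcp_rot: [3.131, 0.251, -0.005]
wrist_force: [0.3, 0.0, 0.4]
width: 0.004
grip_force: 0.0
```

Request:
play_rows(commands=[[0, 0, 0.3, 0, 0, 0], [0, 0, 0.3, 0, 0, 0], [0, 0, 0, 0, 0, 0]])

```text
time: 16.65
tool_pos: [0.5385, 0.1768, 0.1279]
tcp_rot: [3.131, 0.251, -0.002]
wrist_force: [-0.4, 0.4, -1.0]
width: 0.001
grip_force: 0.0
```

```bash
python3 lev.py
```

```text
[0.53853709 0.17684336 0.12785189] [-0.42398581  0.44339306 -0.98253502]
wrist 1157 [321.1, 230.3] [299, 217, 45, 31]
0 [[322.0, 260.0], [322.0, 244.0], [322.0, 236.0], [322.0, 226.0]]
0.1 [[322.0, 257.0], [322.0, 237.0], [322.0, 227.0], [322.0, 215.0]]
0.35 [[322.0, 252.0], [322.0, 223.0], [322.0, 209.0], [322.0, 194.0]]
0.7 [[322.0, 246.0], [322.0, 211.0], [322.0, 194.0], [322.0, 177.0]]
tip px [322. 244.]
scene 45 [324.9, 160.7] [316, 156, 18, 11]
0 [[319.0, 163.0], [325.0, 159.0], [328.0, 157.0], [331.0, 156.0]]
0.1 [[319.0, 164.0], [326.0, 160.0], [329.0, 159.0], [332.0, 157.0]]
0.35 [[320.0, 165.0], [328.0, 164.0], [331.0, 163.0], [335.0, 162.0]]
0.7 [[320.0, 167.0], [328.0, 168.0], [332.0, 169.0], [336.0, 169.0]]
tip px [326. 158.]
```

Request:
play_rows(commands=[[0, 0, 0.2, 0, 0, 0], [0, 0, 0.2, 0, 0, 0], [0, 0, 0.2, 0, 0, 0], [0, 0, 0, 0, 0, 0]])

```text
time: 17.08
tool_pos: [0.5386, 0.1769, 0.1223]
tcp_rot: [3.131, 0.251, -0.001]
wrist_force: [-0.7, -0.2, -0.7]
width: -0.0
grip_force: 0.0
```

Request:
play_rows(commands=[[0, 0, 0.2, 0, 0, 0], [0, 0, 0.2, 0, 0, 0], [0, 0, 0.2, 0, 0, 0], [0, 0, 0, 0, 0, 0]])

```text
time: 17.42
tool_pos: [0.5385, 0.1769, 0.1162]
tcp_rot: [3.131, 0.251, -0.001]
wrist_force: [-0.3, -0.1, 0.1]
width: -0.001
grip_force: 0.0
```

```bash
python3 lev.py
```

```text
[0.53853507 0.17687046 0.11620227] [-0.25570375 -0.1020362   0.06069779]
wrist 1065 [320.9, 236.1] [298, 225, 47, 26]
0 [[322.0, 268.0], [322.0, 253.0], [322.0, 244.0], [322.0, 235.0]]
0.1 [[322.0, 266.0], [322.0, 246.0], [322.0, 235.0], [322.0, 223.0]]
0.35 [[322.0, 259.0], [322.0, 230.0], [322.0, 216.0], [322.0, 199.0]]
0.7 [[322.0, 253.0], [322.0, 217.0], [322.0, 199.0], [322.0, 181.0]]
tip px [322. 244.]
scene 43 [325.1, 160.6] [316, 156, 18, 11]
0 [[319.0, 163.0], [325.0, 159.0], [328.0, 157.0], [331.0, 156.0]]
0.1 [[319.0, 164.0], [326.0, 160.0], [329.0, 159.0], [332.0, 157.0]]
0.35 [[320.0, 165.0], [328.0, 164.0], [331.0, 163.0], [335.0, 162.0]]
0.7 [[320.0, 167.0], [328.0, 168.0], [332.0, 169.0], [336.0, 169.0]]
tip px [326. 161.]
```

Request:
play_rows(commands=[[0, 0, 0.2, 0, 0, 0], [0, 0, 0.2, 0, 0, 0], [0, 0, 0, 0, 0, 0]])

```text
time: 17.77
tool_pos: [0.5386, 0.1769, 0.1123]
tcp_rot: [3.131, 0.251, -0.001]
wrist_force: [0.6, -0.3, 0.2]
width: 0.001
grip_force: 0.0
```

Request:
play_rows(commands=[[0, 0, 0.2, 0, 0, 0], [0, 0, 0.2, 0, 0, 0], [0, 0, 0, 0, 0, 0]])

```text
time: 18.02
tool_pos: [0.5385, 0.1769, 0.1082]
tcp_rot: [3.131, 0.251, -0.001]
wrist_force: [-0.3, -1.0, -0.1]
width: 0.003
grip_force: 0.0
```

```bash
python3 lev.py
```

```text
[0.5385462  0.17685285 0.10822664] [-0.25993782 -1.04576159 -0.10638894]
wrist 964 [320.5, 241.0] [297, 231, 49, 27]
0 [[322.0, 275.0], [322.0, 259.0], [322.0, 251.0], [322.0, 242.0]]
0.1 [[322.0, 272.0], [322.0, 252.0], [322.0, 241.0], [322.0, 229.0]]
0.35 [[322.0, 265.0], [322.0, 236.0], [322.0, 221.0], [322.0, 204.0]]
0.7 [[322.0, 259.0], [322.0, 221.0], [322.0, 203.0], [322.0, 185.0]]
tip px [322. 244.]
scene 38 [325.4, 160.4] [316, 156, 18, 10]
0 [[319.0, 163.0], [325.0, 159.0], [328.0, 157.0], [331.0, 156.0]]
0.1 [[319.0, 164.0], [326.0, 160.0], [329.0, 159.0], [332.0, 157.0]]
0.35 [[320.0, 165.0], [328.0, 164.0], [331.0, 163.0], [335.0, 162.0]]
0.7 [[320.0, 167.0], [328.0, 168.0], [332.0, 169.0], [336.0, 169.0]]
tip px [326. 163.]
```

```bash
python3 - <<'E'
from m import *
im=optics.read_camera("wrist");sm=cv2.cvtColor(im,cv2.COLOR_RGB2HSV)
for v in range(222,312,4):
    r=''
    for u in range(270,376,3):
        h,s,b=sm[v,u];r+='R' if (h<6 or h>174) and s>150 and b>60 else 'O' if 6<=h<20 and s>150 else '#' if b<60 else 'B' if 95<h<125 and s>90 else 'w' if b>150 else 'g'
    print(v,r)
sc=optics.read_camera("scene");sm=cv2.cvtColor(sc,cv2.COLOR_RGB2HSV)
for v in range(128,182,2):
    r=''
    for u in range(285,350,1):
        h,s,b=sm[v,u];r+='R' if (h<6 or h>174) and s>150 and b>60 else 'O' if 6<=h<20 and s>150 else '#' if b<60 else 'B' if 95<h<125 and s>90 else 'w' if b>150 else 'g'
    print(v,r)
E
```

```text
222 BBBwwwwwwwwwwwwwwwwwwwwwwwwwwwwwwBBB
226 BBBwwwwwwwwwwwwwwwwwwwwwwwwwwwwwwBBB
230 BBBwwwwwwwwwwwwwwwwwwwwwwwwwwwwwwBBB
234 BBBwwwwwwRRRRRRRRRRRRRRRRRwwwwwwwBBB
238 BBBwwwwwwRRRRRRRRRRRRRRRRRwwwww#####
242 BBBwwwwwwRRRRRRRRRRRRRRRRRwwwww#####
246 BBBwwwwwwwRRRRRRRRRRRRRRRwwwwww#####
250 BBBwwwwwwwRRRwggg##gggwRRwwwwwwwBBBB
254 BBBwwwwwwwRRRwggg##ggggRRwwgwwwwBBBB
258 BBBwwwwwww###gggg##gggg###gwwwwwBBBB
262 BBBBwwwww####gggg##gggg####gwwwwBBBB
266 BBBBwwwwg####gggg##gggg####gwwwwBBBB
270 BBBBwwwwg####gggg##gggg####gwwwwBBBB
274 BBBBwwww#####gggg##gggg#####wwwwBBBB
278 BBBBwwww####ggggg##gggg#####wwwwBBBB
282 BBBBwwww####ggggg##ggggg####gwwwBBBB
286 BBBBwwwg######gww##wwgg#####gwwwBBBB
290 BBBBwwg#########g##g#########gwwBBBB
294 BBBBww####gg############gg####gwBBBB
298 BBBB############################BBBB
302 ####################################
306 ####################################
310 ####################################
128 ggggggggggggggggggggggggggggggggggg###ggg##########gggggggggggggg
130 ggggggggggggggggggggggggggggggggggg##ggg###########gggggggggggggg
132 ggggggggggggg
[... 1032 characters left out ...]

162 ####ggggwwgggggggggOOOOOgwwgggggBggRRRRRRggwggggggggggggggggggggg
164 ##gggggwwwwgggggggggggggggggg#gRRRRRRgBBBBBBBBggggggggggggggggggg
166 ##gggwwgwwwgggggggggggggggggggggRgBBBBBBBBBBBBBBBBBBBBggggggggggg
168 ggggwwgggggggggggggggggggggggg####gggggggBBBBBBBBBBBBBBBBBBBBBggg
170 gggggggBBBBgggggggggggggggg#g###ggggggggggggggggggggBBBBBBBBBBBBB
172 BBBgggBBBBBgggggggggggggggggggg#ggggggggggggggggggggBBBBBBBBBBBBB
174 BBBBggBBBBBggggggggggggggggggggggggggggggggggggggggggggBBBBBBBBBB
176 BBBBBBBBBBggggggggggggggggggggggggggggggggggggggggggwwgBBBBBBBBBB
178 BBBBBBBBBggggggggggggggggggggggggggggggggggggggggggwwgBBBBBBBBBBB
180 BBBBBBBBBBBBBBBggggggggggggggggggggggggggggggggggwwwgBBBBBBBBBBBB
```

The mask map shows the visible fingertips still a little above the lever, so the tip sits higher than the nominal TCP. Continuing down.

Request:
play_rows(commands=[[0, 0, 0.2, 0, 0, 0], [0, 0, 0.2, 0, 0, 0], [0, 0, 0, 0, 0, 0]])

```text
time: 18.47
tool_pos: [0.5395, 0.1771, 0.1052]
tcp_rot: [-3.131, -0.251, -0.002]
wrist_force: [-0.1, 0.4, 2.6]
width: -0.002
grip_force: 1.2
```

Request:
play_rows(commands=[[0, 0, 0.2, 0, 0, 0], [0, 0, 0.2, 0, 0, 0], [0, 0, 0, 0, 0, 0]])

```text
time: 18.72
tool_pos: [0.5397, 0.1772, 0.1014]
tcp_rot: [-3.131, -0.251, -0.003]
wrist_force: [-0.2, 0.6, 4.2]
width: 0.001
grip_force: 1.7
```

```bash
python3 lev.py | grep -E "^\[|mask|wrist|scene"
```

```text
[0.53972308 0.17719577 0.10137744] [-0.15263191  0.57517535  4.23301711]
wrist 1059 [320.9, 240.7] [296, 230, 51, 28]
scene 43 [325.3, 161.7] [316, 157, 19, 10]
```

Contact, about 4 N as expected for the lever. Continuing the press.

Request:
play_rows(commands=[[0.1, 0, 0.2, 0, 0, 0], [0.1, 0, 0.2, 0, 0, 0], [0.1, 0, 0.2, 0, 0, 0], [0, 0, 0, 0, 0, 0]])

```text
time: 19.15
tool_pos: [0.5427, 0.1776, 0.0951]
tcp_rot: [-3.131, -0.251, -0.002]
wrist_force: [0.3, 0.9, 3.9]
width: -0.001
grip_force: 1.6
```

Request:
play_rows(commands=[[0.1, 0, 0.2, 0, 0, 0], [0.1, 0, 0.2, 0, 0, 0], [0.1, 0, 0.2, 0, 0, 0], [0, 0, 0, 0, 0, 0]])

```text
time: 19.48
tool_pos: [0.5453, 0.1781, 0.0888]
tcp_rot: [-3.131, -0.251, -0.001]
wrist_force: [2.0, 0.3, 5.1]
width: -0.001
grip_force: 1.7
```

Request:
play_rows(commands=[[0.1, 0, 0.2, 0, 0, 0], [0.1, 0, 0.2, 0, 0, 0], [0, 0, 0, 0, 0, 0]])

```text
time: 19.73
tool_pos: [0.5469, 0.1783, 0.0844]
tcp_rot: [-3.131, -0.251, -0.0]
wrist_force: [0.9, -0.2, 3.0]
width: 0.0
grip_force: 1.7
```

```bash
python3 lev.py
```

```text
[0.54690662 0.17829325 0.0844177 ] [ 0.90587123 -0.21898677  3.01453808]
wrist 1282 [321.0, 238.9] [296, 226, 51, 33]
0 [[322.0, 308.0], [322.0, 296.0], [322.0, 290.0], [322.0, 283.0]]
0.1 [[322.0, 305.0], [322.0, 288.0], [322.0, 278.0], [322.0, 268.0]]
0.35 [[322.0, 297.0], [322.0, 269.0], [322.0, 253.0], [322.0, 236.0]]
0.7 [[322.0, 289.0], [322.0, 250.0], [322.0, 231.0], [322.0, 211.0]]
tip px [322. 244.]
scene 46 [326.6, 165.2] [316, 163, 21, 5]
0 [[319.0, 163.0], [325.0, 159.0], [328.0, 157.0], [331.0, 156.0]]
0.1 [[319.0, 164.0], [326.0, 160.0], [329.0, 159.0], [332.0, 157.0]]
0.35 [[320.0, 165.0], [328.0, 164.0], [331.0, 163.0], [335.0, 162.0]]
0.7 [[320.0, 167.0], [328.0, 168.0], [332.0, 169.0], [336.0, 169.0]]
tip px [329. 170.]
```

Latch ≈ 0.45–0.5. Continuing to the stop.

Request:
play_rows(commands=[[0.05, 0, 0.15, 0, 0, 0], [0.05, 0, 0.15, 0, 0, 0], [0.05, 0, 0.15, 0, 0, 0], [0, 0, 0, 0, 0, 0]])

```text
time: 20.17
tool_pos: [0.5481, 0.1784, 0.0798]
tcp_rot: [3.132, 0.251, -0.001]
wrist_force: [-0.1, 1.0, 3.4]
width: 0.001
grip_force: 1.6
```

Request:
play_rows(commands=[[0, 0, 0.1, 0, 0, 0], [0, 0, 0.1, 0, 0, 0], [0, 0, 0, 0, 0, 0]])

```text
time: 20.42
tool_pos: [0.5484, 0.1785, 0.0781]
tcp_rot: [-3.132, -0.251, -0.0]
wrist_force: [0.5, 0.3, 4.1]
width: 0.002
grip_force: 1.7
```

Request:
play_rows(commands=[[0, 0, 0.1, 0, 0, 0], [0, 0, 0.1, 0, 0, 0], [0, 0, 0, 0, 0, 0]])

```text
time: 20.67
tool_pos: [0.5487, 0.1786, 0.0763]
tcp_rot: [-3.131, -0.251, -0.001]
wrist_force: [1.4, 1.2, 4.6]
width: -0.002
grip_force: 1.8
```

Request:
play_rows(commands=[[0, 0, 0.1, 0, 0, 0], [0, 0, 0, 0, 0, 0]])

```text
time: 20.83
tool_pos: [0.5488, 0.1786, 0.0754]
tcp_rot: [-3.131, -0.251, -0.002]
wrist_force: [2.0, 1.7, 3.5]
width: -0.002
grip_force: 1.9
```

Request:
play_rows(commands=[[0, 0, 0.1, 0, 0, 0], [0, 0, 0, 0, 0, 0]])

```text
time: 21.0
tool_pos: [0.5489, 0.1786, 0.0744]
tcp_rot: [-3.131, -0.251, -0.002]
wrist_force: [2.5, 1.5, 3.5]
width: 0.005
grip_force: 2.0
```

Request:
play_rows(commands=[[0, 0, 0.1, 0, 0, 0], [0, 0, 0, 0, 0, 0]])

```text
time: 21.17
tool_pos: [0.5487, 0.1786, 0.0734]
tcp_rot: [-3.131, -0.251, -0.001]
wrist_force: [1.9, 0.2, 4.3]
width: 0.0
grip_force: 2.1
```

```bash
python3 lev.py
```

```text
[0.54871647 0.17855799 0.07336396] [1.94559029 0.16714561 4.33681983]
wrist 1345 [321.1, 238.2] [297, 224, 50, 34]
wrist 18 [322.5, 325.6] [318, 325, 10, 2]
0 [[322.0, 322.0], [322.0, 313.0], [322.0, 307.0], [322.0, 301.0]]
0.1 [[322.0, 319.0], [322.0, 303.0], [322.0, 295.0], [322.0, 285.0]]
0.35 [[322.0, 311.0], [322.0, 283.0], [322.0, 267.0], [322.0, 250.0]]
0.7 [[322.0, 302.0], [322.0, 262.0], [322.0, 242.0], [322.0, 221.0]]
tip px [322. 244.]
scene 23 [321.7, 166.7] [317, 165, 11, 4]
scene 21 [333.8, 168.0] [329, 166, 9, 5]
0 [[319.0, 163.0], [325.0, 159.0], [328.0, 157.0], [331.0, 156.0]]
0.1 [[319.0, 164.0], [326.0, 160.0], [329.0, 159.0], [332.0, 157.0]]
0.35 [[320.0, 165.0], [328.0, 164.0], [331.0, 163.0], [335.0, 162.0]]
0.7 [[320.0, 167.0], [328.0, 168.0], [332.0, 169.0], [336.0, 169.0]]
tip px [329. 173.]
```

Request:
play_rows(commands=[[0, 0, 0.1, 0, 0, 0], [0, 0, 0, 0, 0, 0]])

```text
time: 21.43
tool_pos: [0.5484, 0.1785, 0.0722]
tcp_rot: [-3.132, -0.251, -0.0]
wrist_force: [2.9, 0.1, 4.1]
width: -0.0
grip_force: 2.2
```

Request:
play_rows(commands=[[0, 0, 0.1, 0, 0, 0], [0, 0, 0, 0, 0, 0]])

```text
time: 21.6
tool_pos: [0.5483, 0.1785, 0.0711]
tcp_rot: [3.132, 0.251, 0.0]
wrist_force: [3.1, 1.1, 4.5]
width: 0.0
grip_force: 2.1
```

Request:
play_rows(commands=[[0, 0, 0.05, 0, 0, 0], [0, 0, 0, 0, 0, 0]])

```text
time: 21.77
tool_pos: [0.5484, 0.1785, 0.0707]
tcp_rot: [3.132, 0.251, 0.0]
wrist_force: [4.3, 0.3, 4.8]
width: -0.002
grip_force: 2.1
```

Request:
play_rows(commands=[[0, 0, 0.05, 0, 0, 0], [0, 0, 0, 0, 0, 0]])

```text
time: 21.93
tool_pos: [0.5484, 0.1785, 0.0703]
tcp_rot: [-3.132, -0.251, -0.0]
wrist_force: [3.4, 1.1, 4.7]
width: -0.0
grip_force: 2.1
```

Request:
play_rows(commands=[[0.05, 0, 0.05, 0, 0, 0], [0.05, 0, 0.05, 0, 0, 0], [0, 0, 0, 0, 0, 0]])

```text
time: 22.18
tool_pos: [0.5485, 0.1785, 0.0694]
tcp_rot: [3.131, 0.251, -0.003]
wrist_force: [-0.3, -0.2, 7.7]
width: 0.003
grip_force: 3.8
```

```bash
python3 lev.py; python3 - <<'E'
from m import *
for n,V,U in(("wrist",range(214,340,5),range(270,376,3)),("scene",range(150,186,1),range(285,350,1))):
  sm=cv2.cvtColor(optics.read_camera(n),cv2.COLOR_RGB2HSV)
  for v in V:
    r=''
    for u in U:
        h,s,b=sm[v,u];r+='R' if (h<6 or h>174) and s>150 and b>60 else 'O' if 6<=h<20 and s>150 else '#' if b<60 else 'B' if 95<h<125 and s>90 else 'w' if b>150 else 'g'
    print(v,r)
E
```

```text
[0.54850412 0.17852426 0.06939965] [-0.34480851 -0.18555995  7.71514897]
wrist 1419 [320.9, 237.5] [297, 223, 50, 35]
wrist 46 [322.5, 327.1] [318, 325, 10, 5]
0 [[322.0, 326.0], [322.0, 318.0], [322.0, 313.0], [322.0, 307.0]]
0.1 [[322.0, 323.0], [322.0, 308.0], [322.0, 300.0], [322.0, 290.0]]
0.35 [[322.0, 315.0], [322.0, 287.0], [322.0, 271.0], [322.0, 254.0]]
0.7 [[322.0, 306.0], [322.0, 266.0], [322.0, 246.0], [322.0, 224.0]]
tip px [322. 244.]
scene 23 [320.7, 167.1] [317, 166, 9, 3]
scene 20 [333.8, 169.4] [329, 167, 9, 5]
0 [[319.0, 163.0], [325.0, 159.0], [328.0, 157.0], [331.0, 156.0]]
0.1 [[319.0, 164.0], [326.0, 160.0], [329.0, 159.0], [332.0, 157.0]]
0.35 [[320.0, 165.0], [328.0, 164.0], [331.0, 163.0], [335.0, 162.0]]
0.7 [[320.0, 167.0], [328.0, 168.0], [332.0, 169.0], [336.0, 169.0]]
tip px [329. 174.]
214 wwwwwwgggggggggggggggggggggggwwwwwww
219 wwwwwgggggggggggggggggggggggggwwwwww
224 wwwwwwwwwwRRRRRRRRRRRRRRRRwwwwwwwwww
229 wwwwwwwwwRRRRRRRRRRRRRRRRRwwwwwwwwww
234 wwwwwwwwwRRRRRRRRRRRRRRRRRwwwwwwwwwB
239 wwwwwwwwwRRRRRRRRRRRRRRRRRwwwwwwwwwB
244 wwwwwwwwwRRRRRRRRRRR
[... 2615 characters left out ...]

176 BBBBBBBBBBggggggggggggggggggggggggggggggggggggggggggwwgBBBBBBBBBB
177 BBBBBBBBBggggggggggggggggggggggggggggggggggggggggggwwwgBBBBBBBBBB
178 BBBBBBBBBggggggggggggggggggggggggggggggggggggggggggwwgBBBBBBBBBBB
179 BBBBBBBBBgggggggggggggggggggggggggggggggggggggggggwwwBBBBBBBBBBBB
180 BBBBBBBBBBBBBBBgggggggggggggggggggggggggggggggggggwwgBBBBBBBBBBBB
181 BBBBBBBBBBBBBBBBBBgggggggggggggggggggggggggggggggwwgBBBBBBBBBBBBB
182 BBBBBBBBBBBBBBBBBgggggggg##gggggggggggggggggggggwwwBBBBBBBBBBBBBB
183 BBBBBBBBBBBBBBBBBggggggggg#######ggggggggggggggwwwgBBBBBBBBBBgggB
184 BBBBBBBBBBBBBBBBggggggggggggggggggggggggggggggggwwBBBBBBBBBBBgggB
185 BBBBBBBBBBBBBBBBgggggggggggggggggggggggggggBBBggggBBBBBBBBBBBB#BB
```

The lever matches the fully-down prediction (wrist v≈223, scene end ≈(337,169)) and the force is rising at the stop. One firmer push to confirm.

Request:
play_rows(commands=[[0, 0, 0.05, 0, 0, 0], [0, 0, 0, 0, 0, 0]])

```text
time: 22.55
tool_pos: [0.5486, 0.1785, 0.0693]
tcp_rot: [3.131, 0.251, -0.003]
wrist_force: [0.3, 0.1, 9.2]
width: -0.0
grip_force: 4.7
```

Request:
play_rows(commands=[[0, 0, 0.05, 0, 0, 0], [0, 0, 0, 0, 0, 0]])

```text
time: 22.72
tool_pos: [0.5486, 0.1786, 0.0691]
tcp_rot: [3.131, 0.251, -0.002]
wrist_force: [-1.2, -0.7, 11.3]
width: 0.001
grip_force: 5.6
```

Request:
play_rows(commands=[[0, 0, 0.05, 0, 0, 0], [0, 0, 0, 0, 0, 0], [0, 0, 0, 0, 0, 0]])

```text
time: 22.97
tool_pos: [0.5487, 0.1785, 0.069]
tcp_rot: [3.131, 0.251, -0.002]
wrist_force: [-1.9, -0.5, 13.0]
width: 0.002
grip_force: 6.4
```

Hard stop is reached: the position is stuck while force climbs. Retreating and checking.

Request:
play_rows(commands=[[0, 0, -0.3, 0, 0, 0], [0, 0, -1, 0, 0, 0], [0, 0, -2, 0, 0, 0], [0, 0, -3, 0, 0, 0], [0, 0, -3, 0, 0, 0]])

```text
time: 23.38
tool_pos: [0.546, 0.1778, 0.1591]
tcp_rot: [3.13, 0.251, -0.012]
wrist_force: [0.3, 0.5, 0.5]
width: 0.002
grip_force: 0.0
```

Request:
play_rows(commands=[[0, 0, -2, 0, 0, 0], [0, 0, -1, 0, 0, 0], [0, 0, 0, 0, 0, 0], [0, 0, 0, 0, 0, 0]])

```text
time: 23.72
tool_pos: [0.5483, 0.1784, 0.1898]
tcp_rot: [3.131, 0.251, -0.003]
wrist_force: [0.1, -0.9, -1.3]
width: -0.001
grip_force: 0.0
```

```bash
python3 lev.py
```

```text
[0.54831255 0.17839732 0.18978001] [ 0.08687317 -0.94824589 -1.32949625]
wrist 1267 [321.6, 199.8] [308, 172, 29, 72]
0 [[322.0, 236.0], [322.0, 222.0], [322.0, 215.0], [322.0, 207.0]]
0.1 [[322.0, 234.0], [322.0, 217.0], [322.0, 208.0], [322.0, 199.0]]
0.35 [[322.0, 230.0], [322.0, 207.0], [322.0, 195.0], [322.0, 183.0]]
0.7 [[322.0, 226.0], [322.0, 198.0], [322.0, 185.0], [322.0, 172.0]]
tip px [322. 244.]
scene 65 [327.8, 168.0] [317, 166, 21, 6]
0 [[319.0, 163.0], [325.0, 159.0], [328.0, 157.0], [331.0, 156.0]]
0.1 [[319.0, 164.0], [326.0, 160.0], [329.0, 159.0], [332.0, 157.0]]
0.35 [[320.0, 165.0], [328.0, 164.0], [331.0, 163.0], [335.0, 162.0]]
0.7 [[320.0, 167.0], [328.0, 168.0], [332.0, 169.0], [336.0, 169.0]]
tip px [329. 140.]
```

The lever stayed fully down (172 px measured, 172 px predicted) and the arm is clear. Handing in.

```bash
python3 -c "
from workcell import order;print(order.finish_job())"
```

```text
the job is handed in; nothing more can be done
None
```

The holder is seated flat on the plate over the ball, the red lever is pressed down to its stop, and the arm is clear; I handed the job in at about 24 s, but no verdict came back.

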